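Clear and hold back the belt tensioner

TASK

Put the two offcuts (one aluminium, one wooden) that lie on the belt tensioner's base plate into the blue scrap bin. Then push the orange tab to swing the sprung tensioner arm back well past its ratchet click, and finish while still holding it there with the gripper: the click does not lock the arm, so do not let go. Leave the notched aluminium block, the mug, the vee block, the brass weight and the brass bush on the plate where they are.

Things in the scene. Friction and masses are not known exactly. Their poses are not given: they have to be found in the camera images.
- unit: Belt tensioner fixed to the table: dark steel base plate 240 (x) x 270 (y) x 12 mm; origin at the centre of its underside, z up. In its frame: arm pivot at (-10, +40) mm; grey pawl housing 46 x 40 at (-10, +112), top at 38; blue idler block 24 x 60 at (105, -95), top at 32, with a steel roller on it up to 48 mm.
- pivot (a point): Vertical axis of the tensioner arm, at the plate's top face (12 mm above the table). The arm is an aluminium bar 18 mm wide, 18 to 30 mm above the table, with a black roller (radius 19, top at 48 mm) 68 mm from the pivot and the tab 130 mm from it.
- tens_arm (a joint): Arm angle q, rad: 0 at rest (sprung), growing anticlockwise seen from above as the tab is pushed towards the unit's +x; end stop at 0.84. The arm points from the pivot along (sin(q-0.42), -cos(q-0.42)) in the unit's frame. The pawl rides over a tooth from about 0.28 to 0.56; from 0.60 it is well past the click. It springs back if let go.
- tab (a point): Centre of the orange push tab, an upright plate on the arm's end, turning with it: 10 mm thick (along the push), 36 mm along the arm, 30 to 74 mm above the table; this point is 52 mm above the table. The spring pushes back with about 4 N here at rest, 9 N at the end stop, and some 2 N more over the click.
- pawl (a joint): Travel of the yellow sprung pawl slider, m: 0 = forward; it is pushed back by up to about 3 mm as the tooth passes, then springs forward again: the click. Not to be handled.
- offcut_metal: Stepped aluminium offcut, loose on the base plate in the arm's way: 44 (its x) x 26 (its y) x 18 mm, with a step on its -x side 24 mm long and 14 mm high (32 mm in all). Origin at the centre of its underside. About 75 g.
- offcut_wood: Wooden offcut, loose on the base plate: 44 (its x) x 28 (its y) x 26 mm, with a ridge on its +x side 16 mm long, 7 mm higher. Origin at the centre of its underside. About 30 g.
- bin: Blue open scrap bin, fixed: 180 (x) x 160 (y) x 70 mm high, walls and floor 5 mm. Origin at the centre of its underside. It stands to the left or right of the unit.
- notch_block: Bystander: U-shaped aluminium block 100 x 70 x 60 mm, origin at the centre of its underside; stands on the side where the bin is not.
- bush: Bystander: brass ring 28 mm in diameter, 22 mm high, on the base plate; origin at the centre of its underside.
- mug: Bystander: white mug, radius 40, 90 mm high.
- weight: Bystander: brass weight beyond the unit, diameter 28, 32 mm high with its neck.
- vee_block: Bystander: steel vee block 60 x 50 x 40 mm.

How it is judged:
By the outcome, as a careful person would: the job done as asked, in the order asked, and still so for the second after the job is handed in, while the arm keeps its last pose, push and grip.
It also fails if it takes over 64 s, if anything falls off the work surface, if the arm or the gripper's body presses on something with over 40 N, if the wrist force passes 120 N, or if a joint passes its speed limit or range.

ROBOT

A 6-joint arm with a two-finger parallel gripper is mounted at the origin on the work surface. World frame = base frame: x ahead of the robot, y to its left, z up, the work surface at z = 0. Lengths are in mm, angles in rad, forces in N, time in s.
With the tool pointing down it reaches from about 425 to 1125 mm from the base axis. Payload 14.9 kg.
Tool frame: the origin (TCP) lies midway between the tips of the shut fingers; the grasp point (between the pads) lies 19 mm behind it; z points along the fingers, y is the line along which they close (so a half turn about z gives the same grasp; the last joint's range is limited). The gripper opens to 91 mm and grips with 3 to 60 N. Pads are 32 mm wide; open, the fingers measure 118 mm over their backs; the gripper's body (76 mm by 178 mm) begins 60 mm behind the grasp point.
Start: joints at [-1.332, 0.379, 1.734, -0, 1.028, -0.033], TCP at [187.921, -674.317, 213.932] pointing down, gripper open.
Joint ranges: [-2.77, 2.77], [-0.74, 2.19], [0, 2.66], [-1.06, 4.2], [0.31, 2.87], [-3.08, 3.08]. Speed limits (rad/s): [1.89, 1.89, 2.39, 3.14, 3.14, 3.14].

INTERFACE

Orientations are given as a rotation vector (axis times angle).
In Python, from cell import arm gives the robot as it stands.
- The arm moves only by the tool shift_gripper, called as name(argument=value, ...) on one line, values as JSON. Schema: {"type":"object","properties":{"plan":{"type":"object","properties":{"sx":{"type":"array","items":{"type":"number"},"minItems":1,"maxItems":12},"sy":{"type":"array","items":{"type":"number"},"minItems":1,"maxItems":12},"sz":{"type":"array","items":{"type":"number"},"minItems":1,"maxItems":12},"turn":{"type":"array","items":{"type":"number"},"minItems":1,"maxItems":12}},"additionalProperties":false,"required":["sx","sy","sz","turn"]},"aperture":{"type":"number"},"only":{"type":"string"},"quiet":{"type":"boolean"},"lines":{"type":"string"}},"required":["plan"],"additionalProperties":false}. plan is an object with one list for each field, all of the same length, 1 to 12, a row being the entries at one place: sx, sy, sz (the shift in mm), turn (a turn about the tool's z in rad); each row is the pose to reach, as a shift and turn from the pose commanded when the call began, along the tool's axes at that moment; what a row does not reach only later rows make up. A row lasts 1/12 s, in which the tool goes at most 41.7 mm and 0.125 rad, less where a joint would pass 70% of its speed; a pose out of reach is approached as far as the arm can. aperture is the finger opening in mm, set as the call begins (left out keeps the last). The fingers move at their own pace and stop on an object; the grip force is fixed at half the most. Time passes only in rows, so rows that do not move let the fingers close. The tool returns the time, the measured TCP pose, the force, the opening and the grip force at its end. only (a regular expression) keeps the lines of the reply that match it, lines (a string "A,B") keeps lines A to B, and quiet returns only ok. Input that does not fit is refused with a message, and nothing moves.
- arm.get_obs(): the state, without advancing time (a new reading comes with each control period).
- arm.get_image(name): name is "scene" or "top" or "wrist"; returns the picture (384x512x3 uint8, red, green, blue); there is no depth.
- arm.get_calibration(name): a dict with "mtx" (3x3 intrinsics, pixels), "position" and "orientation" of the camera in the world; the wrist camera has in their place "tool_from_camera" (4x4, takes a point from camera to tool coordinates, whose origin is the TCP and whose axes are the flange's). Camera axes: x right, y up, looking along -z (the intrinsics and any distortion apply to the point x, -y, -z); pixel columns grow to the right and rows downward; lengths in mm; the calibration is good to about 2 mm. A picture is of the moment at which its call begins: read the wrist's pose just before it. get_calibration takes no time and is no camera call.
- arm.job_done(): hands the job in; it is judged then, once.
The state is a dict: "time": time; "joint_positions": joint angles; "qd": joint speeds; "joint_efforts": joint torques, N m; "tcp_pos": TCP position; "tcp_rot": TCP orientation; "contact_force": force on the tool from outside, world axes, zero at the start; "wrist_torque": the same for the moment, N m; "gripper_width": finger opening in mm; "grip_force": force on a finger pad.
Only numpy, scipy, OpenCV 4.12 (cv2) and the standard library are available. Lean on these libraries where they do the work, as an engineer would, in place of code of your own. Each camera call takes 0.05 s, during which the arm holds its last target. There are 200 camera calls.

## Working session

There is one attempt and no reset: what is moved stays moved. The work goes in short steps, Python scripts to look and compute and a tool call to move; the robot and the scene stay as the last step left them, time stands still between calls to the robot, and variables do not carry over. Pictures are saved under pics/ and viewed, at most 10 in all, crops included, and the job is handed in when it is done.

```bash
ls; mkdir -p pics
```

Run:
```python
from cell import arm
import cv2,numpy as np
o=arm.get_obs();print(o['time'],o['tcp_pos'],o['tcp_rot'],o['gripper_width'])
for n in('scene','top','wrist'):
    im=arm.get_image(n);cv2.imwrite(f'pics/{n}0.png',im[:,:,::-1])
    c=arm.get_calibration(n);print(n,c)
a=[cv2.imread(f'pics/{n}0.png') for n in('top',)][0]
cv2.imwrite('pics/top0b.png',cv2.resize(a,(800,600),interpolation=cv2.INTER_CUBIC))
```

```text
cell.py
pics
0.0 [ 187.81044649 -673.90097796  213.26363717] [-3.11150790e+00 -4.25481362e-01  2.50208951e-04] 91.4002240326597
scene {'mtx': array([[463.94158597,   0.        , 252.12802517],
       [  0.        , 463.94158597, 191.17612637],
       [  0.        ,   0.        ,   1.        ]]), 'position': array([1259.40638911,  718.12339524,  753.92702773]), 'orientation': array([0.44011048, 1.14195083, 2.20394612])}
top {'mtx': array([[415.21872859,   0.        , 260.88746142],
       [  0.        , 415.21872859, 189.47205755],
       [  0.        ,   0.        ,   1.        ]]), 'position': array([ 445.24528583,  -17.38998076, 1247.45590187]), 'orientation': array([ 0.1222826 , -0.08256645, -1.59803755])}
wrist {'mtx': array([[264.4828479 ,   0.        , 258.7169472 ],
       [  0.        , 264.4828479 , 191.11133774],
       [  0.        ,   0.        ,   1.        ]]), 'tool_from_camera': array([[-5.23604928e-04,  9.54858548e-01,  2.97060395e-01,
         8.41120471e+01],
       [ 9.99999714e-01,  3.38094160e-04,  6.75864851e-04,
         1.58608139e+00],
       [ 5.44920946e-04,  2.97060664e-01, -9.54858453e-01,
        -1.70472486e+02],
       [ 0.00000000e+00,  0.00000000e+00,  0.00000000e+00,
         1.00000000e+00]])}
```

View pics/top0b.png

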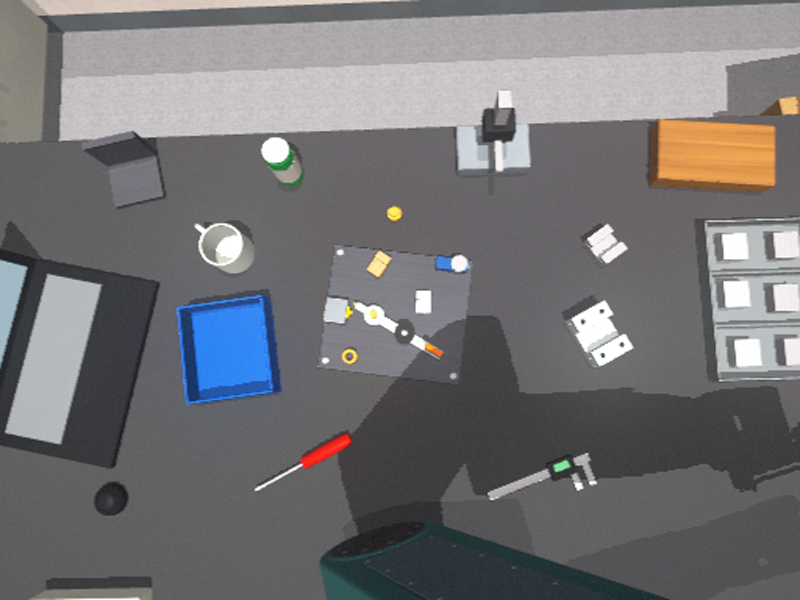

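View pics/scene0.png

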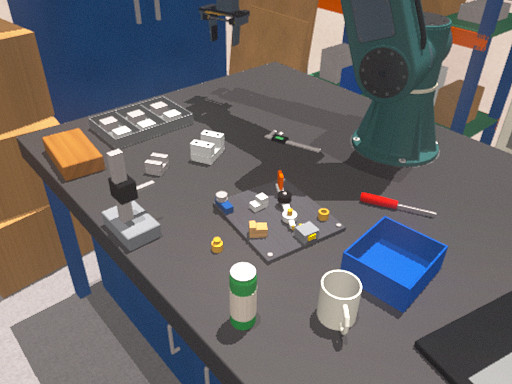

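The top view (800 px version) shows the plate with corner screws near (340,252), (468,267), (454,377) and (325,360), and the bin on the left around (228,350). The wood offcut is at (379,264), the metal one at (423,301), the bush at (350,356) and the tab at (433,351). I'll enlarge this and compute positions.

Create h.py:
```python
import numpy as np,cv2
from cell import arm
from scipy.spatial.transform import Rotation as R
def cam(name,o=None):
    c=arm.get_calibration(name)
    if name=='wrist':
        T=np.eye(4);T[:3,:3]=R.from_rotvec(o['tcp_rot']).as_matrix();T[:3,3]=o['tcp_pos']
        T=T@c['tool_from_camera'];return c['mtx'],T[:3,:3],T[:3,3]
    return c['mtx'],R.from_rotvec(c['orientation']).as_matrix(),np.array(c['position'])
def ray(C,u,v,z):
    K,Rm,p=C;d=Rm@np.array([(u-K[0,2])/K[0,0],-(v-K[1,2])/K[1,1],-1]);return p+d*(z-p[2])/d[2]
def proj(C,P):
    K,Rm,p=C;q=Rm.T@(np.asarray(P)-p);return K[0,2]-K[0,0]*q[0]/q[2],K[1,2]+K[1,1]*q[1]/q[2]
def tool(o,P,yaw=None):
    "shift in tool axes from current pose to TCP target P"
    return R.from_rotvec(o['tcp_rot']).inv().apply(np.asarray(P)-o['tcp_pos'])
```

Run:
```python
from h import *
C=cam('top');s=.64
for n,u,v,z in [('c++',337,245,12),('c+-',472,260,12),('c--',457,383,12),('c-+',320,367,12),('pivot',374,314,34),('tab',433,350,74),('wood',379,264,30),('metal',423,301,25),('bush',350,356,22),('bin1',178,308,70),('bin2',265,295,70),('bin3',279,391,70),('bin4',187,404,70),('housing',337,309,38)]:
    print(n,ray(C,u*s,v*s,z).round())
o=arm.get_obs()
print(R.from_rotvec(o['tcp_rot']).as_matrix().round(3))
```

```text
c++ [712. 146.  12.]
c+- [ 673. -115.   12.]
c-- [439. -77.  12.]
c-+ [476. 182.  12.]
pivot [572.  75.  34.]
tab [499. -33.  74.]
wood [668.  64.  30.]
metal [595. -18.  25.]
bush [495. 123.  22.]
bin1 [591. 434.  70.]
bin2 [610. 273.  70.]
bin3 [434. 247.  70.]
bin4 [415. 415.  70.]
housing [583. 144.  38.]
[[ 0.963  0.268 -0.   ]
 [ 0.268 -0.963  0.001]
 [ 0.    -0.001 -1.   ]]
```

shift_gripper(plan={"sx": [577,577,577,577,577,577,577,577,577,577,577,577],"sy": [-574,-574,-574,-574,-574,-574,-574,-574,-574,-574,-574,-574],"sz": [0,0,0,0,0,0,0,0,0,0,0,0],"turn": [0.42,0.42,0.42,0.42,0.42,0.42,0.42,0.42,0.42,0.42,0.42,0.42]})

```text
time: 1.15
tcp_pos: [435.2, -237.5, 214.1]
tcp_rot: [3.133, -0.233, 0.0]
contact_force: [1.2, -1.2, -0.1]
gripper_width: 91.0
grip_force: 0.0
```

```bash
python3 -c "
from h import *
o=arm.get_obs();print(tool(o,[590,34,214]).round(1),R.from_rotvec(o['tcp_rot']).as_matrix().round(3),o['joint_positions'])"
```

```text
[ 113.  -291.4    0. ] [[ 0.989 -0.148  0.   ]
 [-0.148 -0.989 -0.   ]
 [ 0.     0.    -1.   ]] [-5.46636602e-01  5.15231287e-02  2.14093119e+00  2.40931658e-06
  9.48876406e-01  1.17257136e+00]
```

shift_gripper(plan={"sx": [113,113,113,113,113,113,113,113,113],"sy": [-291,-291,-291,-291,-291,-291,-291,-291,-291],"sz": [0,0,0,0,0,0,0,0,0],"turn": [0,0,0,0,0,0,0,0,0]})

```text
time: 1.9
tcp_pos: [591.0, 35.0, 213.9]
tcp_rot: [-3.133, 0.228, -0.001]
contact_force: [-0.1, 0.5, -0.3]
gripper_width: 90.9
grip_force: 0.0
```

Run:
```python
from h import *
o=arm.get_obs();im=arm.get_image('wrist');cv2.imwrite('pics/w1.png',im[:,:,::-1])
np.save('o1.npy',np.r_[o['tcp_pos'],o['tcp_rot']])
C=cam('wrist',o);print(proj(C,[575,34,12]))
u,v=map(int,proj(C,[575,34,12]));x0=max(0,u-140);y0=max(0,v-105)
x0=min(x0,512-280);y0=min(y0,384-210)
cv2.imwrite('pics/w1c.png',cv2.resize(im[y0:y0+210,x0:x0+280,::-1],(800,600),interpolation=cv2.INTER_CUBIC));print(x0,y0)
```

```text
(np.float64(260.09835259381884), np.float64(181.09034367416083))
120 76
```

View pics/w1c.png

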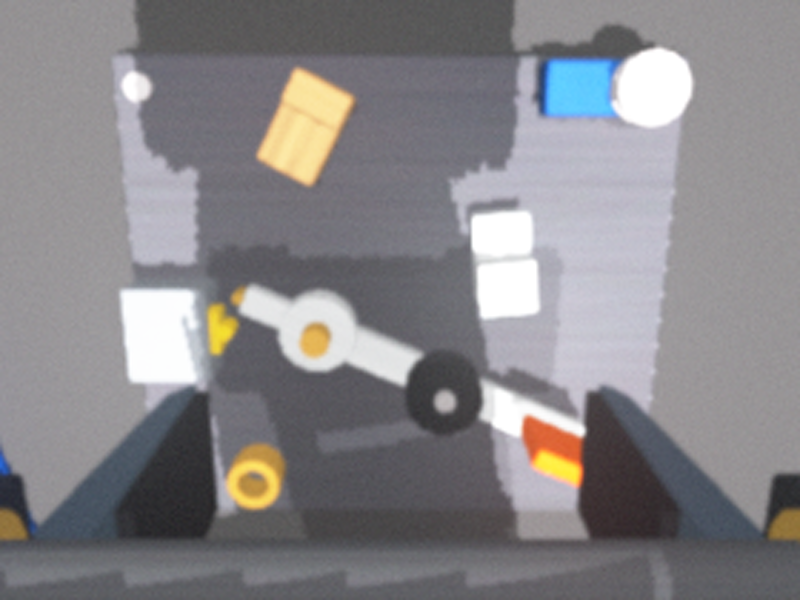

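The wrist crop shows the wood top with corners (296,67), (355,98), (312,186), (257,156), ridge end uppermost. The metal offcut spans (471,212)–(541,319) with its high step at the lower end. The pivot cap is at (315,338), the roller at (445,393), the tab around (553,450) and the bush rim at (255,483).

Add to h.py:
```python
def unit(P,c,yaw):
    return R.from_euler('z',-yaw).apply(np.asarray(P)-np.array([c[0],c[1],0]))
```

Run:
```python
from h import *
a=np.load('o1.npy');o=dict(tcp_pos=a[:3],tcp_rot=a[3:]);C=cam('wrist',o)
f=lambda u,v,z:ray(C,120+u/2.857,76+v/2.857,z)
L=f(113,55,12);Rr=f(686,50,12);d=L-Rr;yaw=np.arctan2(-d[0],d[1]);print('width',np.linalg.norm(d),'yaw',yaw)
c=(L+Rr)/2-120*np.array([np.cos(yaw),np.sin(yaw),0]);print('c',c)
for n,u,v,z in [('screwTL',137,87,12),('housTL',121,291,38),('housBL',130,383,38),('housTR',193,291,38),('rollerIdl',652,87,48),('armroller',444,391,48),('pivotcap',318,331,34),('idlTL',545,62,32),
 ('m1',471,212,30),('m2',533,210,30),('m4',476,262,44),('m3',538,259,44),('m5',541,315,44),('m6',481,319,44),
 ('w1',296,67,45),('w2',355,98,45),('w3',312,186,38),('w4',257,156,38),('bush',255,483,34),('tabtop',557,468,74)]:
    P=f(u,v,z);print(n,P.round(1),unit(P,c,yaw).round(1))
np.save('unit.npy',[c[0],c[1],yaw])
```

```text
width 265.5208182792218 yaw -0.13745735552977237
c [573.79225285  33.90538338  12.        ]
screwTL [695.5 141.4  12. ] [105.8 123.2  12. ]
housTL [605.6 163.1  38. ] [ 13.8 132.3  38. ]
housBL [559.5 170.5  38. ] [-32.8 133.3  38. ]
housTR [600.6 129.4  38. ] [13.5 98.3 38. ]
rollerIdl [661.8 -86.3  48. ] [ 103.6 -107.    48. ]
armroller [537.1  18.5  48. ] [-34.2 -20.3  48. ]
pivotcap [571.4  75.   34. ] [-8.  40.4 34. ]
idlTL [678.5 -45.3  32. ] [114.6 -64.1  32. ]
m1 [617.4  -5.6  30. ] [ 48.6 -33.1  30. ]
m2 [614.1 -34.4  30. ] [ 49.3 -62.1  30. ]
m4 [596.5  -4.1  44. ] [ 27.7 -34.6  44. ]
m3 [593.8 -32.4  44. ] [ 28.9 -62.9  44. ]
m5 [566.9 -31.4  44. ] [  2.1 -65.6  44. ]
m6 [569.   -3.3  44. ] [  0.4 -37.5  44. ]
w1 [691.7  61.9  45. ] [112.9  43.9  45. ]
w2 [675.6  39.2  45. ] [100.2  19.2  45. ]
w3 [640.8  65.   38. ] [62.1 40.  38. ]
w4 [657.5  87.   38. ] [75.6 64.1 38. ]
bush [494.7 121.8  34. ] [-90.4  76.3  34. ]
tabtop [502.9 -27.5  74. ] [-61.8 -70.6  74. ]
```

shift_gripper(plan={"sx": [7,7,7,7,7,7],"sy": [53,53,53,53,53,53],"sz": [20,40,80,120,150,150],"turn": [-0.06,-0.06,-0.06,-0.06,-0.06,-0.06]}, aperture=50)

```text
time: 2.45
tcp_pos: [584.2, -22.6, 58.6]
tcp_rot: [-3.138, 0.14, 0.013]
contact_force: [-2.2, 0.5, -0.5]
gripper_width: 54.3
grip_force: 0.0
```

Run:
```python
from h import *
o=arm.get_obs();im=arm.get_image('wrist')
C=cam('wrist',o);print(proj(C,[590,-18.5,40]),tool(o,[590,-18.5,16]))
cv2.imwrite('pics/w2.png',im[:,:,::-1])
```

```text
(np.float64(250.80663126887728), np.float64(216.20988303316685)) [ 5.81026471 -4.57666084 42.50986187]
```

View pics/w2.png

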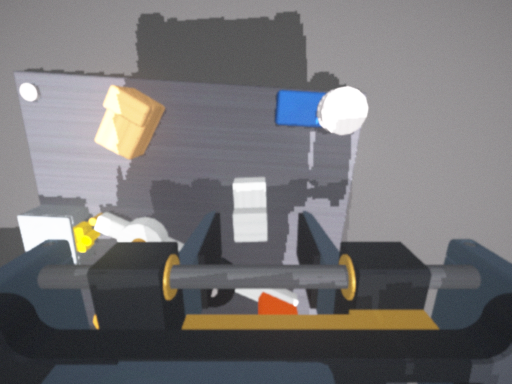

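The metal offcut is at (232–268, 178–241), between the fingertips at about 220 and 300. It sits about 6 mm left of the midline, which matches the computed correction.

shift_gripper(plan={"sx": [0,0],"sy": [0,0],"sz": [0,0],"turn": [0,0]})

```text
time: 2.67
tcp_pos: [589.8, -22.2, 66.2]
tcp_rot: [3.138, -0.139, 0.004]
contact_force: [0.9, 0.7, 0.6]
gripper_width: 50.1
grip_force: 0.0
```

```bash
python3 -c "
from h import *
o=arm.get_obs();print(tool(o,[590,-18.5,16]),2*np.arctan2(-o['tcp_rot'][1],-o['tcp_rot'][0]))"
```

```text
[-0.29334773 -3.68173506 50.21572918] 6.194719101843863
```

shift_gripper(plan={"sx": [0,0,0,0,0],"sy": [-4,-4,-4,-4,-4],"sz": [20,40,50,50,50],"turn": [0,0,0,0,0]})

```text
time: 3.08
tcp_pos: [589.4, -17.9, 15.0]
tcp_rot: [3.139, -0.138, 0.001]
contact_force: [-0.2, 0.9, -0.3]
gripper_width: 50.4
grip_force: 0.0
```

shift_gripper(plan={"sx": [0,0,0,0,0,0],"sy": [0,0,0,0,0,0],"sz": [0,0,0,0,0,0],"turn": [0,0,0,0,0,0]}, aperture=10)

```text
time: 3.58
tcp_pos: [589.3, -17.9, 14.6]
tcp_rot: [3.139, -0.139, 0.001]
contact_force: [-0.8, 0.4, 8.3]
gripper_width: 25.8
grip_force: 30.0
```

shift_gripper(plan={"sx": [0,0,-10,-70,-70,-70,-70,-70,-70,-70,-70,-70],"sy": [0,0,-30,-355,-355,-355,-355,-355,-355,-355,-355,-355],"sz": [-40,-80,-110,-110,-110,-110,-110,-110,-110,-110,-110,-110],"turn": [0,0,0,0,0,0,0,0,0,0,0,0]})

```text
time: 4.58
tcp_pos: [549.8, 347.7, 124.4]
tcp_rot: [-3.137, 0.133, -0.002]
contact_force: [-1.3, -0.4, -0.4]
gripper_width: 26.0
grip_force: 30.0
```

shift_gripper(plan={"sx": [0,0],"sy": [0,0],"sz": [0,0],"turn": [0,0]})

```text
time: 4.75
tcp_pos: [550.1, 341.7, 123.7]
tcp_rot: [3.138, -0.138, -0.001]
contact_force: [-0.5, 0.4, -1.0]
gripper_width: 25.7
grip_force: 30.0
```

Run:
```python
from h import *
o=arm.get_obs();print(tool(o,[545,342,14]),o['grip_force'])
im=arm.get_image('wrist');im2=arm.get_image('top')
cv2.imwrite('pics/w3.png',np.hstack([cv2.resize(im,(400,300)),cv2.resize(im2[120:300,60:300],(400,300))])[:,:,::-1])
```

```text
[-5.02057139e+00  1.00940968e-01  1.09701173e+02] 29.999898076057434
```

View pics/w3.png

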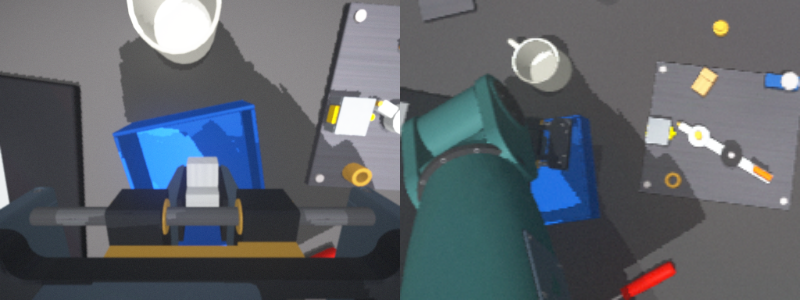

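The metal offcut is held over the bin, at (200,180) in the left half, and is clear of the walls and the mug. I'll lower and release.

shift_gripper(plan={"sx": [-8,-8,-8,-8,-8,-8],"sy": [0,0,0,0,0,0],"sz": [40,80,105,110,110,110],"turn": [0,0,0,0,0,0]})

```text
time: 5.35
tcp_pos: [543.4, 342.4, 15.2]
tcp_rot: [-3.138, 0.14, -0.001]
contact_force: [-0.6, -0.2, -0.2]
gripper_width: 25.6
grip_force: 30.0
```

shift_gripper(plan={"sx": [0,0,0,0],"sy": [0,0,0,0],"sz": [0,0,0,0],"turn": [0,0,0,0]}, aperture=50)

```text
time: 5.68
tcp_pos: [543.0, 343.0, 15.0]
tcp_rot: [-3.138, 0.138, -0.002]
contact_force: [-0.1, 0.7, 0.3]
gripper_width: 48.7
grip_force: 0.0
```

shift_gripper(plan={"sx": [0,0,0,0],"sy": [0,0,0,0],"sz": [-40,-80,-120,-130],"turn": [0,0,0,0]})

```text
time: 6.02
tcp_pos: [545.0, 344.2, 150.6]
tcp_rot: [-3.134, 0.138, -0.01]
contact_force: [1.2, 0.9, 1.9]
gripper_width: 50.0
grip_force: 0.0
```

```bash
python3 -c "
from h import *
o=arm.get_obs();print(tool(o,[665.5,63.3,100]).round(1),2*np.arctan2(-o['tcp_rot'][1],-o['tcp_rot'][0]))"
```

```text
[144.5 269.4  50.3] -0.08811864145735336
```

shift_gripper(plan={"sx": [144,144,144,144,144,144,144,144,144,144,144],"sy": [269,269,269,269,269,269,269,269,269,269,269],"sz": [10,10,10,10,10,10,10,50,50,50,50],"turn": [0.54,0.54,0.54,0.54,0.54,0.54,0.54,0.54,0.54,0.54,0.54]})

```text
time: 6.93
tcp_pos: [662.3, 62.6, 94.6]
tcp_rot: [-2.988, 0.97, -0.0]
contact_force: [-0.9, 0.7, 0.4]
gripper_width: 50.3
grip_force: 0.0
```

Run:
```python
from h import *
o=arm.get_obs();print(tool(o,[665.5,63.3,16]).round(1),2*np.arctan2(-o['tcp_rot'][1],-o['tcp_rot'][0]))
im=arm.get_image('wrist');C=cam('wrist',o);print(proj(C,[666.4,63.3,40]))
cv2.imwrite('pics/w4.png',im[:,:,::-1])
```

```text
[ 2.2 -2.5 78.6] -0.62796328789118
(np.float64(254.02484232397495), np.float64(204.27700009304252))
```

View pics/w4.png

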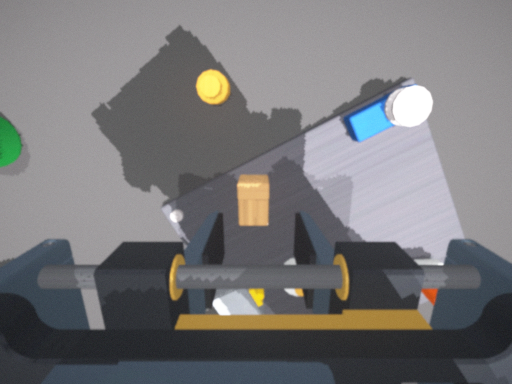

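The wood offcut is at (238–270, 174–225), square to the fingers and centred as predicted at (254,204). I'll descend and grip.

shift_gripper(plan={"sx": [2,2,2,2,2],"sy": [-2,-2,-2,-2,-2],"sz": [40,70,79,79,79],"turn": [0,0,0,0,0]})

```text
time: 7.4
tcp_pos: [665.6, 63.3, 16.3]
tcp_rot: [-2.988, 0.969, -0.001]
contact_force: [-0.6, 1.2, 0.7]
gripper_width: 49.8
grip_force: 0.0
```

shift_gripper(plan={"sx": [0,0,0,0,0],"sy": [0,0,0,0,0],"sz": [0,0,0,0,0],"turn": [0,0,0,0,0]}, aperture=10)

```text
time: 7.82
tcp_pos: [665.6, 62.6, 16.0]
tcp_rot: [-2.987, 0.971, -0.002]
contact_force: [-1.7, 1.2, 9.3]
gripper_width: 27.5
grip_force: 30.0
```

shift_gripper(plan={"sx": [0,0,0,0],"sy": [0,0,0,0],"sz": [-40,-80,-120,-130],"turn": [0,0,0,0]})

```text
time: 8.15
tcp_pos: [667.9, 62.6, 151.6]
tcp_rot: [-2.985, 0.97, -0.011]
contact_force: [1.9, -0.3, 1.5]
gripper_width: 28.3
grip_force: 30.0
```

```bash
python3 -c "
from h import *
o=arm.get_obs();print(tool(o,[478,342,146]).round(1),2*np.arctan2(-o['tcp_rot'][1],-o['tcp_rot'][0]))"
```

```text
[-317.8 -114.4    4.3] -0.6282703498337041
```

shift_gripper(plan={"sx": [-318,-318,-318,-318,-318,-318,-318,-318,-318,-318,-318],"sy": [-114,-114,-114,-114,-114,-114,-114,-114,-114,-114,-114],"sz": [0,0,0,0,0,0,0,0,0,0,0],"turn": [-0.65,-0.65,-0.65,-0.65,-0.65,-0.65,-0.65,-0.65,-0.65,-0.65,-0.65]})

```text
time: 9.07
tcp_pos: [474.7, 341.5, 144.9]
tcp_rot: [3.141, 0.036, 0.0]
contact_force: [-0.0, -0.3, -1.2]
gripper_width: 28.0
grip_force: 30.0
```

```bash
python3 -c "
from h import *
o=arm.get_obs();print(tool(o,[478,342,16]).round(1),2*np.arctan2(-o['tcp_rot'][1],-o['tcp_rot'][0]))"
```

```text
[  3.3  -0.4 128.9] -6.260509039103059
```

shift_gripper(plan={"sx": [0,0,0,0,0,0],"sy": [0,0,0,0,0,0],"sz": [40,80,115,127,127,127],"turn": [0,0,0,0,0,0]})

```text
time: 9.57
tcp_pos: [475.5, 341.1, 18.6]
tcp_rot: [3.141, 0.032, -0.0]
contact_force: [0.0, 0.1, -0.1]
gripper_width: 27.4
grip_force: 30.0
```

shift_gripper(plan={"sx": [0,0,0,0],"sy": [0,0,0,0],"sz": [0,0,0,0],"turn": [0,0,0,0]}, aperture=50)

```text
time: 9.9
tcp_pos: [475.4, 342.0, 19.2]
tcp_rot: [-3.14, -0.034, -0.003]
contact_force: [-0.8, -0.3, -0.4]
gripper_width: 49.6
grip_force: 0.0
```

shift_gripper(plan={"sx": [0,0,0,0,0],"sy": [0,0,0,0,0],"sz": [-40,-80,-120,-140,-140],"turn": [0,0,0,0,0]})

```text
time: 10.32
tcp_pos: [477.0, 343.2, 163.6]
tcp_rot: [-3.137, -0.034, -0.011]
contact_force: [1.2, 0.9, 0.9]
gripper_width: 50.2
grip_force: 0.0
```

Run:
```python
from h import *
o=arm.get_obs();im=arm.get_image('wrist');im2=arm.get_image('top')
cv2.imwrite('pics/w5.png',np.hstack([cv2.resize(im,(400,300)),cv2.resize(im2[120:300,60:300],(400,300))])[:,:,::-1])
c=np.load('unit.npy');yaw=c[2]
# tab positions in world vs q; pivot by measurement
for q in(0,.3,.6,.7,.75,.8):
    p=np.array([-10,40,0])+130*np.array([np.sin(q-.42),-np.cos(q-.42),0]); 
    w=R.from_euler('z',yaw).apply(p)+[c[0],c[1],52]; print(q,p.round(1),w.round(1),'push heading',round(q-.42+yaw,3))
```

```text
0 [-63.  -78.7   0. ] [500.6 -35.4  52. ] push heading -0.557
0.3 [-25.6 -89.1   0. ] [536.3 -50.8  52. ] push heading -0.257
0.6 [ 13.3 -87.9   0. ] [574.9 -55.   52. ] push heading 0.043
0.7 [ 25.9 -84.9   0. ] [587.8 -53.8  52. ] push heading 0.143
0.75 [ 32.1 -83.    0. ] [594.2 -52.7  52. ] push heading 0.193
0.8 [ 38.2 -80.7   0. ] [600.6 -51.3  52. ] push heading 0.243
```

View pics/w5.png

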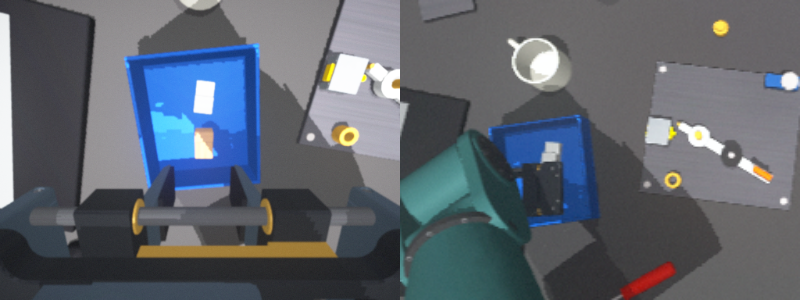

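Both offcuts lie in the bin, metal at (204,97) and wood at (204,143) in the left half, and the bush and arm are undisturbed. Next I'll go over the tab with the tool's y along the push.

shift_gripper(plan={"sx": [16,16,16,16,16,16,16,16,16,16,16,16],"sy": [378,378,378,378,378,378,378,378,378,378,378,378],"sz": [0,0,0,0,0,0,0,0,30,50,50,50],"turn": [-0.99,-0.99,-0.99,-0.99,-0.99,-0.99,-0.99,-0.99,-0.99,-0.99,-0.99,-0.99]})

```text
time: 11.42
tcp_pos: [496.8, -37.2, 105.1]
tcp_rot: [-2.748, -1.517, 0.007]
contact_force: [-0.0, -0.1, 0.8]
gripper_width: 50.1
grip_force: 0.0
```

```bash
python3 - <<'E'
from h import *
o=arm.get_obs();im=arm.get_image('wrist');C=cam('wrist',o)
print(tool(o,[500.6,-35.4,37]).round(1),(2*np.arctan2(-o['tcp_rot'][1],-o['tcp_rot'][0]))%6.2832,o['joint_positions'].round(2))
print([proj(C,[500.6,-35.4,z]) for z in(74,30)])
cv2.imwrite('pics/w6.png',im[:,:,::-1])
E
```

```text
[ 3.7  2.6 68.1] 1.0089091817038371 [-0.12  0.24  2.18 -0.    0.73  0.44]
[(np.float64(260.7954218493795), np.float64(210.911877917528)), (np.float64(260.68647403016706), np.float64(194.2097672411761))]
```

View pics/w6.png

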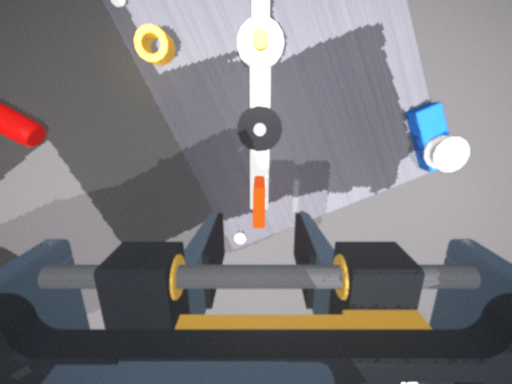

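The tab is at (259, 178–228), upright in the image and midway between the fingers, within 3 mm of the prediction. I'll straddle it and grip.

shift_gripper(plan={"sx": [5,5,5,5,5],"sy": [2,2,2,2,2],"sz": [30,60,67,67,67],"turn": [0,0,0,0,0]})

```text
time: 11.88
tcp_pos: [503.5, -32.0, 41.7]
tcp_rot: [-2.747, -1.524, 0.0]
contact_force: [-0.0, 0.3, 0.9]
gripper_width: 50.0
grip_force: 0.0
```

shift_gripper(plan={"sx": [0,0,0,0,0,0,0],"sy": [0,0,0,0,0,0,0],"sz": [0,0,0,0,0,0,0],"turn": [0,0,0,0,0,0,0]}, aperture=2)

```text
time: 12.47
tcp_pos: [502.6, -32.6, 40.9]
tcp_rot: [-2.747, -1.522, 0.002]
contact_force: [-6.5, 7.6, 10.0]
gripper_width: 10.1
grip_force: 30.0
```

Run:
```python
from h import *
o=arm.get_obs();h=2*np.arctan2(-o['tcp_rot'][1],-o['tcp_rot'][0]);print('h',h%6.283)
# about pivot 130 away along +tool x: rows for turn a (world ccw)
for a in np.arange(.06,.75,.06): print(round(a,2),round(130*(1-np.cos(a)),1),round(130*np.sin(a),1))
c=np.load('unit.npy');p=R.from_euler('z',c[2]).apply([-10,40,0])+[c[0],c[1],37]
print(tool(o,p))
```

```text
h 1.0121911566972452
0.06 0.2 7.8
0.12 0.9 15.6
0.18 2.1 23.3
0.24 3.7 30.9
0.3 5.8 38.4
0.36 8.3 45.8
0.42 11.3 53.0
0.48 14.7 60.0
0.54 18.5 66.8
0.6 22.7 73.4
0.66 27.3 79.7
0.72 32.3 85.7
[126.53596166  -0.30155329   3.85455141]
```

shift_gripper(plan={"sx": [0.2,0.9,2,3.6,5.7,8.1,8.1],"sy": [7.6,15.2,22.7,30.2,37.5,44.7,44.7],"sz": [0,0,0,0,0,0,0],"turn": [-0.06,-0.12,-0.18,-0.24,-0.30,-0.36,-0.36]})

```text
time: 13.05
tcp_pos: [545.5, -49.3, 40.9]
tcp_rot: [-2.426, -1.994, 0.001]
contact_force: [-8.3, 8.3, 11.9]
gripper_width: 9.8
grip_force: 30.0
```

shift_gripper(plan={"sx": [0.2,0.9,2,3.6,5.7,8.1,8.1,8.1],"sy": [7.6,15.2,22.7,30.2,37.5,44.7,44.7,44.7],"sz": [0,0,0,0,0,0,0,0],"turn": [-0.06,-0.12,-0.18,-0.24,-0.30,-0.36,-0.36,-0.36]})

```text
time: 13.72
tcp_pos: [590.5, -49.9, 40.9]
tcp_rot: [-2.035, -2.391, 0.001]
contact_force: [-5.7, 6.5, 9.0]
gripper_width: 9.9
grip_force: 30.0
```

Run:
```python
from h import *
o=arm.get_obs();im=arm.get_image('wrist');im2=arm.get_image('top');C=cam('wrist',o)
c=np.load('unit.npy');p=R.from_euler('z',c[2]).apply([-10,40,0])+[c[0],c[1],37]
d=R.from_euler('z',-c[2]).apply(o['tcp_pos']-p);print('q',np.arctan2(d[0],-d[1])+.42,'r',np.hypot(*d[:2]))
h=2*np.arctan2(-o['tcp_rot'][1],-o['tcp_rot'][0]);print('h',h%6.283,o['wrist_torque'])
cv2.imwrite('pics/w7.png',np.hstack([cv2.resize(im,(400,300)),cv2.resize(im2[120:300,80:320],(400,300))])[:,:,::-1])
```

```text
q 0.7254815259166616 r 126.60887857486412
h 1.7315171022476956 [ 0.91747426  0.70286253 -0.45991593]
```

View pics/w7.png

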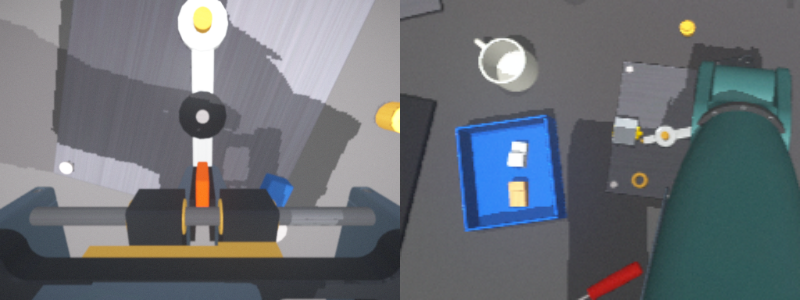

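The tab is gripped at (202,185) in the left half, with the arm at about q = 0.72. Both offcuts are in the bin at (517,153) and (517,193), and the bystanders are where they were. I'm handing in.

```bash
python3 -c "
from cell import arm
print(arm.job_done())"
```

```text
the job is handed in; nothing more can be done
None
```

I put both offcuts in the blue bin, then swung the tensioner arm to about q = 0.72 and handed the job in at about 14 s, with the gripper still holding the tab and the bystanders in view unmoved.

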